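# Clamp a jar with the travelling feed knob

## Task

Stand the glass jar with the wide black lid upright on the board of the jar clamp, between its sprung rubber pad and its notched jaw. Then turn the bar knob on the clamp's carriage clockwise, going along with the carriage as it travels, until the jar is held against the notched jaw with about 10 N, and in any case between 5 and 15 N; never press the jar with more than 20 N. Let go, with the jar still clamped, and leave the other things where they stand.

Things in the scene. Friction and masses are not known exactly. Their poses are not given: they have to be found in the camera images.
- jar: Clear glass jar with a black lid, the wider of the two jars: body 60 mm across, lid 63 mm across (the top 11 mm), 94 mm high, about 0.3 kg, upright. Origin: centre of its underside, z up. Grasp it round the body or the lid from above.
- clamp: Jar clamp fixed to the worktop: wooden board, x -105 to 110 mm, y -48 to 48 mm, top at z 12 mm; carriage at its -x end, notched jaw at its +x end. Origin on the worktop under the board; x is the slide direction, towards the notched jaw. Carriage 88 x 52 mm, z to 33 mm; its end plate 60 mm wide, z to 61 mm, carries on two coil springs a rubber pad 56 x 44 mm, face at x 5 mm at the start.
- clamp_bed (a point): Where to stand the jar: on the board's top, on the centre line, at x 43 mm of the clamp; axes like the clamp's. A jar centred here clears the pad by 8 mm and the notched jaw by at least 6 mm. A dish drainer full of plates stands on the right of the worktop; pass above it.
- clamp_seat (a point): Mean seat of the jar's axis in the notched jaw: board's top, centre line, x 55 mm of the clamp. The jaw is a shallow V of 140 degrees, 54 mm wide, z to 61 mm, on a foot 84 mm wide and 10 mm high. It is bolted at a setting that differs each time and is not reported: the true seat is up to 6 mm nearer or farther along x.
- knob_grip (a point): On the knob's axis, mid height of its upright bar grip, 92 mm above the worktop; travels with the carriage. Bar 44 mm long (this x axis), 16 mm thick (y), 28 mm high, from 16 mm below to 12 mm above this point; under it a disc 42 mm wide, 7 mm thick. At the start at x -66 mm of the clamp, bar along the slide. Apart from the jar all else within 70 mm is below the disc.
- knob (a joint): Knob angle in rad, 0 at the start, growing clockwise seen from above, stop at 3.5. Idle turning takes about 0.2 N m; this friction also holds it where it is left. Each newton of pressure on the jar adds 0.012 N m at the knob. At rest that friction can stand either way, so compare readings taken in the same way (equal steps, or while turning). Hold the bar with some 40 N.
- carriage (a joint): Carriage travel in m from its start towards the notched jaw: 12 mm per rad of the knob (rack and pinion; shoving it takes 17 N or more). The jar first slides on the board (1 to 2 N) till it seats in the notched jaw; from then on the pad's springs add 3 N per mm of travel (36 N per rad), without preload, 9 mm of give.
- spice_jar: Bystander: slender spice jar with a dark lid, 45 mm across, 105 mm high. Origin: centre of its underside.
- shaker: Bystander: small salt shaker, 44 mm across, 90 mm high. Origin: centre of its underside.
- beaker: Bystander: tall plastic beaker, 74 mm across, 120 mm high. Origin: centre of its underside.
Not all that is in view belongs to the job. What is shaped like the jar but orange or purple is not meant.

How it is judged:
By the outcome, as a careful person would: the job done as asked, in the order asked, and still so for the second after the job is handed in, with the robot touching nothing.
It also fails if it takes over 72 s, if anything falls off the work surface, if the arm or the gripper's body presses on something with over 40 N, if the wrist force passes 120 N, or if a joint passes its speed limit or range.

## Robot

A 6-joint arm with a two-finger parallel gripper is mounted at the origin on a cart in front of the work surface, level with it; the furniture and walls round the work are solid. World frame = base frame: x ahead of the robot, y to its left, z up, the work surface at z = 0. Lengths are in m, angles in rad, forces in N, time in s.
With the tool pointing down it reaches from about 0.325 to 0.775 m from the base axis. Payload 5.5 kg.
Tool frame: the origin (TCP) lies at the very end of the fingers, on their centre line; the grasp point (between the pads) lies 19 mm behind it; y points along the fingers, z is the direction in which the jaws open and shut, and the axes are right-handed (so a half turn about y gives the same grasp; the last joint's range is limited). The gripper opens to 88 mm and grips with 3 to 60 N. Pads are 20 mm wide; open, the fingers measure 115 mm over their backs; the gripper's body (75 mm by 178 mm) begins 61 mm behind the grasp point.
Start: joints at [-1.213, 0.091, 1.231, -0, 1.82, -0.057], TCP at [0.242, -0.549, 0.223] pointing down, gripper open.
Joint ranges: [-2.87, 2.87], [-0.86, 2.18], [0.17, 2.46], [-1.51, 4.65], [0.06, 2.69], [-2.65, 2.65]. Speed limits (rad/s): [2.57, 2.57, 3.01, 3.14, 3.14, 3.14].

## Interface

Orientations are given as a rotation vector (axis times angle).
In Python, from plant import robot gives the robot as it stands.
- The arm moves only by the tool step_arm, never from a script. Its argument "commands" is a list of rows, each a list of 5 numbers: the closure, from 0 (fully open) to 1 (shut), then the shift along the world's x, y, z in mm, then the turn about the world's z in degrees. A call has 1 to 8 rows; each row shifts and turns the commanded pose from where the row before left it; what a row does not reach is not made up. A row lasts 1/10 s, in which the tool goes at most 50 mm and 8.59 degrees, less where a joint would pass 70% of its speed; a pose out of reach is approached as far as the arm can. A call with a gripper value outside its range is refused whole. The fingers move at their own pace and stop on an object; the grip force is fixed at half the most. Time passes only in rows, so rows that do not move let the fingers close. It gives the time, the measured TCP pose, the force and the opening at its end, in the units of the state.
- robot.read_state(): the state, without advancing time (a new reading comes with each control period).
- robot.camera(name): name is "scene" or "top"; returns a dict with "color" (420x560x3 uint8, red, green, blue), "intrinsics" (3x3 intrinsics, pixels), "dist_coeffs" ([k1, k2, p1, p2, k3] as OpenCV has them; the pictures are not rectified), "view" (4x4, takes a point from world to camera coordinates). Camera axes: x right, y down, z forward; pixel columns grow to the right and rows downward; lengths in m; the calibration is good to about 2 mm. A picture is of the moment at which its call begins. There is no depth.
- robot.job_done(): hands the job in, once; it reports no verdict.
The state is a dict: "time": time; "q": joint angles; "joint_velocities": joint speeds; "joint_torque": joint torques, N m; "position": TCP position; "ee_rot": TCP orientation; "ft_force": force on the tool from outside, world axes, zero at the start; "wrist_torque": the same for the moment, N m; "opening": finger opening in m.
Only numpy, scipy, OpenCV 4.12 (cv2) and the standard library are available. Lean on these libraries where they do the work, as an engineer would, in place of code of your own. Each camera call takes 0.05 s, during which the arm holds its last target.

## Working session

There is one attempt and no reset: what is moved stays moved. The work goes in short steps, Python scripts to look and compute and a tool call to move; the robot and the scene stay as the last step left them, time stands still between calls to the robot, and variables do not carry over. Pictures are saved under pics/ and viewed, and the job is handed in when it is done.

Besides the shell and the picture viewer there is one more tool, called as name([rows], argument=value, ...), one row to a line, values as JSON. step_arm: Moves the arm, as the interface text tells. Its arguments: {"type":"object","properties":{"commands":{"type":"array","items":{"type":"array","items":{"type":"number"}}}},"required":["commands"]}

```bash
mkdir -p pics; ls; python3 - <<'E'
from plant import robot
import cv2
s=robot.read_state();print(s)
for n in("scene","top"):
    c=robot.camera(n);cv2.imwrite(f"pics/{n}0.png",c["color"][:,:,::-1]);print(n,c["intrinsics"],c["dist_coeffs"],c["view"])
E
```

```text
pics
{'time': 0.0, 'q': array([-1.21268670e+00,  9.18612955e-02,  1.23189586e+00,  2.15097995e-07,
        1.81980344e+00, -5.67075503e-02]), 'joint_velocities': array([-1.32476976e-03,  7.95633978e-04,  1.82350950e-05,  2.86455179e-04,
        1.14810353e-03,  3.19902846e-04]), 'joint_torque': array([ 6.06249359e-04, -4.46447897e+01, -4.06444860e+01,  6.98255980e-02,
        2.93499324e-02, -1.75453220e-04]), 'position': array([ 0.24170121, -0.54883153,  0.2214998 ]), 'ee_rot': array([-0.41968808,  1.99493768, -1.99097512]), 'ft_force': array([ 0.96794895, -0.24046863, -0.06098946]), 'wrist_torque': array([-0.02164923, -0.03375077,  0.02002146]), 'opening': 0.08751426320734303}
scene [[434.53357844   0.         280.38703812]
 [  0.         434.53357844 217.96833808]
 [  0.           0.           1.        ]] [-0.08740992  0.          0.          0.          0.        ] [[-0.49008157 -0.87142912 -0.02076889  0.33712685]
 [-0.43076398  0.26283282 -0.8633431   0.27309307]
 [ 0.75780106 -0.41416205 -0.5041898   0.63541267]
 [ 0.          0.          0.          1.        ]]
top [[513.33770515   0.         278.4215399 ]
 [  0.         513.33770515 210.19709958]
 [  0.           0.           1.        ]] [-0.18839476  0.          0.          0.          0.        ] [[ 0.01041586 -0.99949202 -0.03012004  0.11473745]
 [-0.99148637 -0.00641326 -0.13005246  0.53120138]
 [ 0.12979323  0.03121822 -0.99104951  1.1578201 ]
 [ 0.          0.          0.          1.        ]]
```

View pics/scene0.png

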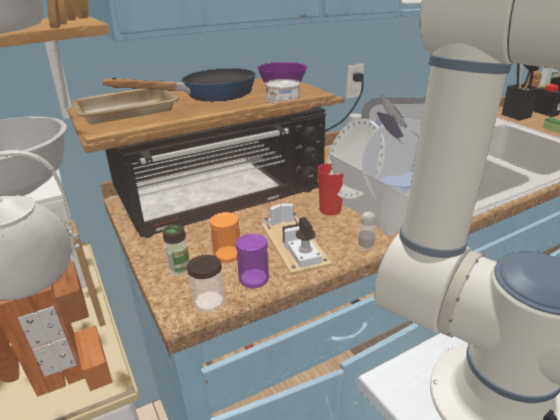

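View pics/top0.png

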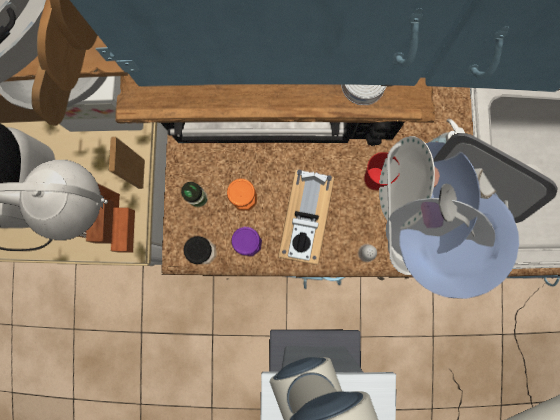

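```bash
cat > h.py <<'E'
import numpy as np, cv2
def ray(c,px):
    K=c["intrinsics"];d=np.array(c["dist_coeffs"],float);V=c["view"]
    u=cv2.undistortPoints(np.array(px,float).reshape(-1,1,2),K,d).reshape(-1,2)
    R=V[:3,:3];t=V[:3,3];o=-R.T@t
    return o,np.c_[u,np.ones(len(u))]@R
def plane(c,px,z):
    o,d=ray(c,px);return o+d*((z-o[2])/d[:,2])[:,None]
def proj(c,P):
    r,_=cv2.Rodrigues(c["view"][:3,:3]);return cv2.projectPoints(np.array(P,float).reshape(-1,1,3),r,c["view"][:3,3],c["intrinsics"],np.array(c["dist_coeffs"],float))[0].reshape(-1,2)
def crop(c,x0,y0,x1,y1,f,name):
    cv2.imwrite(name,cv2.resize(c["color"][y0:y1,x0:x1,::-1],None,fx=f,fy=f,interpolation=cv2.INTER_CUBIC))
E
python3 - <<'E'
from plant import robot
from h import *
c=robot.camera("top");crop(c,260,160,350,270,5,"pics/t1.png");crop(c,160,170,280,270,5,"pics/t2.png")
c=robot.camera("scene");crop(c,150,180,340,310,4,"pics/s1.png")
E
```

```text
(no output)
```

View pics/t1.png

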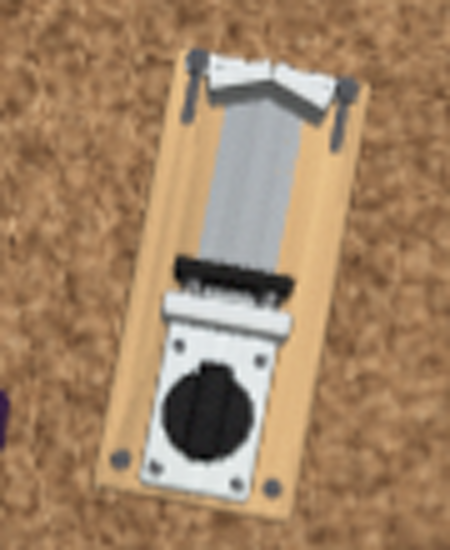

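View pics/t2.png

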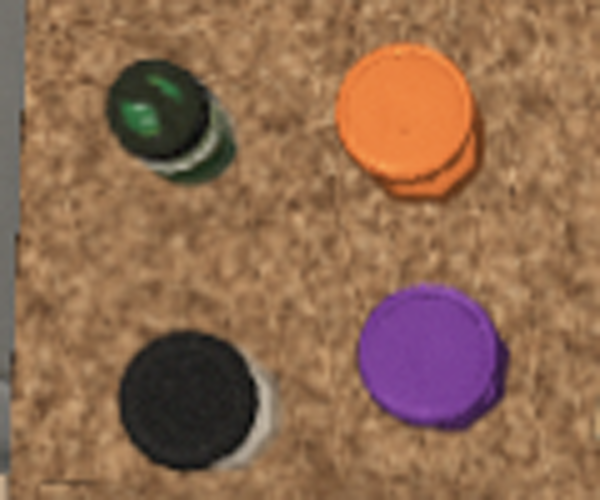

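View pics/s1.png

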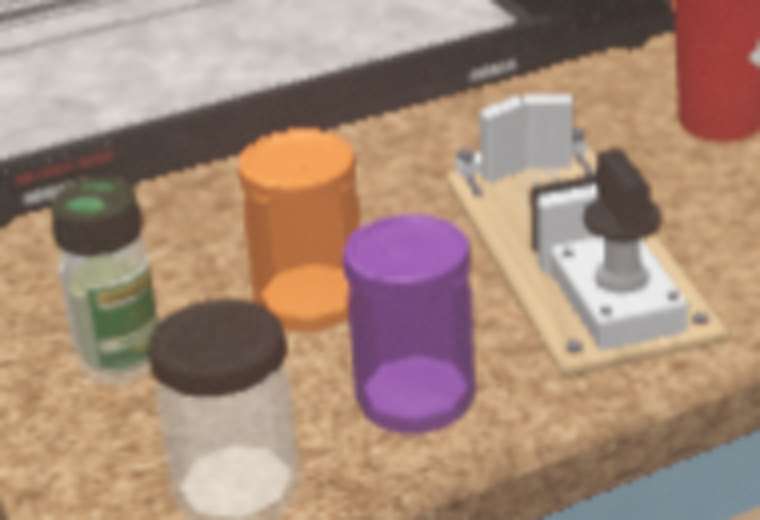

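```bash
python3 - <<'E'
from plant import robot
from h import *
c=robot.camera("top")
f=lambda p,ox,oy:(np.array(p,float)+.5)/5-.5+[ox,oy]
im=c["color"]
# lid
m=(im.max(2)<60).astype(np.uint8);m2=np.zeros_like(m);m2[225:275,175:225]=m[225:275,175:225]
cs,_=cv2.findContours(m2,0,1);k=max(cs,key=cv2.contourArea)
print("lid ell",cv2.fitEllipse(k))
M=cv2.moments(k);pc=(M['m10']/M['m00'],M['m01']/M['m00']);print(pc,"jar lid",plane(c,[pc],.094))
# wood mask
g=[(180,50),(370,86),(290,518),(97,486)]
P=plane(c,f(g,260,160),.012);print(P)
for i in range(4):print(np.linalg.norm(P[i]-P[(i+1)%4]))
ctr=P.mean(0);ax=(P[0]+P[1]-P[2]-P[3])[:2];ay=(P[0]+P[3]-P[1]-P[2])[:2]
th=np.arctan2(ax[1],ax[0]);print("ctr",ctr,"yaw",np.degrees(th),"yaw from y",np.degrees(np.arctan2(-ay[0],ay[1])))
e=np.array([np.cos(th),np.sin(th)]);o=ctr[:2]-e*.0025;print("origin",o,"bed",o+e*.043,"knob",o-e*.066)
# carriage corner holes, end plate top etc check: knob bar top
n=np.array([-e[1],e[0]])
def W(x,y,z):return np.r_[o+e*x+n*y,z]
def cl(p,z):
    q=plane(c,f([p],260,160),z)[0][:2]-o;return q@e*1e3,q@n*1e3
print("endplate top corners",cl((163,308),.061),cl((287,335),.061))
print("pad corners",cl((177,258),.056),cl((294,278),.056))
print("bar top ends",cl((218,362),.104))
print("disc ctr",cl((208,412),.076))
print("jaw ",cl((208,97),.061),cl((268,78),.061),cl((326,122),.061))
s=robot.camera("scene")
pts=[W(-.105,-.048,.012),W(-.105,.048,.012),W(.11,.048,.012),W(.11,-.048,.012)]
print(proj(s,pts))
# others
for nm,p,z in(("spice",(160,110),.105),("orange",(404,112),.094),("purple",(428,353),.094)):print(nm,plane(c,f([p],160,170),z))
print("beaker",plane(c,[(380,170)],.12),"shaker",plane(c,[(369,252)],.09))
# scene jar lid
im=s["color"];m=(im.max(2)<75).astype(np.uint8);m2=np.zeros_like(m);m2[245:285,180:230]=m[245:285,180:230]
cs,_=cv2.findContours(m2,0,1);k=max(cs,key=cv2.contourArea);print(cv2.boundingRect(k))
M=cv2.moments(k);ps=(M['m10']/M['m00'],M['m01']/M['m00']);print(ps)
o1,d1=ray(c,[pc]);J=plane(c,[pc],.094)[0];print("proj lid mid in scene",proj(s,[J-[0,0,.0055]]))
E
```

```text
lid ell ((197.06842041015625, 249.73033142089844), (26.39323616027832, 26.508472442626953), 1.5421744585037231)
(197.0609384521633, 249.71115173674588) jar lid [[0.43325014 0.29675866 0.094     ]]
[[ 0.63195409  0.07976565  0.012     ]
 [ 0.61490979 -0.01133632  0.012     ]
 [ 0.40867795  0.02678873  0.012     ]
 [ 0.42296884  0.11748186  0.012     ]]
0.0926826629373959
0.2097262273005262
0.09181216168168813
0.21236135825887367
ctr [0.51962767 0.05317498 0.012     ] yaw -10.35122189473143 yaw from y -9.779716736522882
origin [0.51716836 0.05362418] bed [0.55946852 0.04589787] knob [0.45224252 0.06548318]
endplate top corners (np.float64(-20.895272761325312), np.float64(29.999679731193268)) (np.float64(-22.51838487382415), np.float64(-27.52984713224713))
pad corners (np.float64(3.417728652942126), np.float64(28.121868341939297)) (np.float64(4.311226544494544), np.float64(-26.070794513301607))
bar top ends (np.float64(-44.28857991559937), np.float64(0.9888720751372415))
disc ctr (np.float64(-64.60024681671891), np.float64(1.2014924021745403))
jaw  (np.float64(78.67491171111156), np.float64(27.849254565500758)) (np.float64(92.53084633146099), np.float64(2.379213123323951)) (np.float64(77.25635059357273), np.float64(-27.449718053130752))
[[334.8125482  262.35549902]
 [292.68126134 272.06445481]
 [262.42715745 222.3836429 ]
 [298.62067035 215.42465519]]
spice [[0.56173897 0.31088253 0.105     ]]
orange [[0.5630777  0.20272059 0.094     ]]
purple [[0.45551315 0.18996384 0.094     ]]
beaker [[ 0.60951158 -0.10509341  0.12      ]] shaker [[ 0.43166568 -0.08294709  0.09      ]]
(190, 273, 8, 5)
(192.33333333333334, 274.22222222222223)
proj lid mid in scene [[206.62571473 265.85254488]]
```

```bash
python3 - <<'E'
from plant import robot
from h import *
from scipy.spatial.transform import Rotation as R
s=robot.read_state();M=R.from_rotvec(s["ee_rot"]).as_matrix();print(M.round(3))
z=M[:,2];print("jaw yaw deg",np.degrees(np.arctan2(z[1],z[0])),"q1deg",np.degrees(s["q"][0]),"q6",np.degrees(s["q"][5]))
E
```

```text
[[-0.915 -0.     0.403]
 [-0.403  0.001 -0.915]
 [-0.    -1.    -0.001]]
jaw yaw deg -66.23263047242051 q1deg -69.48152968834341 q6 -3.249186124287741
```

step_arm([
  [0,0,0,30,5],
  [0,0,0,40,5],
  [0,0,0,40,5],
  [0,0,0,40,5],
  [0,0,0,30,0],
])

```text
time: 0.8
position: [0.2417, -0.5488, 0.4057]
ee_rot: [-0.715, 1.77, -1.775]
ft_force: [-0.1, -0.3, 0.7]
opening: 0.0879
```

```bash
cat > st.py <<'E'
from plant import robot
from h import *
from scipy.spatial.transform import Rotation as R
s=robot.read_state();M=R.from_rotvec(s["ee_rot"]).as_matrix()
z=M[:,2]
p=s["position"]
print("t",round(s["time"],2),"p",p.round(4),"jaw",np.degrees(np.arctan2(z[1],z[0])).round(2),"q6",np.degrees(s["q"][5]).round(1),"q1",np.degrees(s["q"][0]).round(1),"F",s["ft_force"].round(1),"T",s["wrist_torque"].round(3),"open",round(s["opening"],4), "down",M[:,1].round(3))
E
python3 st.py
```

```text
t 0.8 p [ 0.2417 -0.5488  0.4057] jaw -46.09 q6 -23.4 q1 -69.5 F [-0.1 -0.3  0.7] T [-0.053 -0.008  0.032] open 0.0879 down [ 0.001 -0.003 -1.   ]
```

step_arm([
  [0,10,33,0,6],
  [0,10,33,0,6],
  [0,10,33,0,6],
  [0,10,33,0,6],
  [0,10,33,0,6],
  [0,10,33,0,6],
])

```text
time: 1.4
position: [0.3019, -0.3498, 0.4027]
ee_rot: [-1.121, 1.336, -1.337]
ft_force: [0.9, 0.0, -0.1]
opening: 0.0877
```

step_arm([
  [0,16,40,0,6],
  [0,16,40,0,6],
  [0,16,40,0,6],
  [0,16,40,0,6],
  [0,16,40,0,6],
  [0,16,40,0,6],
  [0,16,40,0,6],
  [0,16,40,0,6],
])

```text
time: 2.2
position: [0.43, -0.0293, 0.4029]
ee_rot: [-1.452, 0.707, -0.709]
ft_force: [-0.1, -1.0, -0.1]
opening: 0.0878
```

```bash
python3 st.py
```

```text
t 2.2 p [ 0.43   -0.0293  0.4029] jaw 38.01 q6 -46.4 q1 -8.4 F [-0.1 -1.  -0.1] T [ 0.042 -0.104  0.02 ] open 0.0878 down [ 0.001 -0.    -1.   ]
```

Next to over the jar at (0.433, 0.297), turning 42° more, down to z 0.22.

step_arm([
  [0,0,40,0,6],
  [0,0,40,0,6],
  [0,0,40,-20,6],
  [0,0,40,-30,6],
  [0,0,40,-30,6],
  [0,0,40,-30,6],
  [0,0,40,-30,6],
  [0,3,46,-30,0],
])

```text
time: 3.0
position: [0.4319, 0.2922, 0.2341]
ee_rot: [-1.566, 0.138, -0.138]
ft_force: [0.8, 0.2, -0.1]
opening: 0.0877
```

```bash
python3 st.py; python3 - <<'E'
from plant import robot
from h import *
for n in("top","scene"):
    c=robot.camera(n);cv2.imwrite(f"pics/{n}1.png",c["color"][:,:,::-1])
E
```

```text
t 3.0 p [0.4319 0.2922 0.2341] jaw 79.95 q6 -49.6 q1 30.3 F [ 0.8  0.2 -0.1] T [ 0.046 -0.16  -0.066] open 0.0877 down [ 0. -0. -1.]
```

View pics/scene1.png

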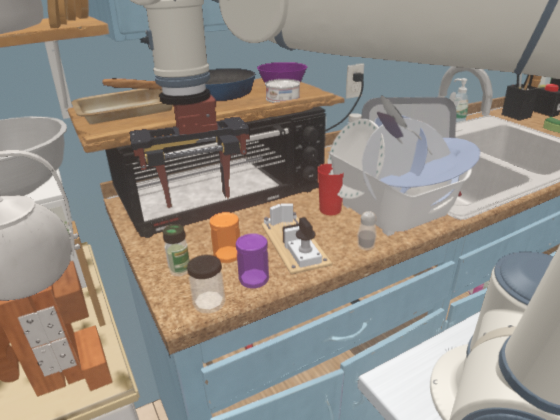

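View pics/top1.png

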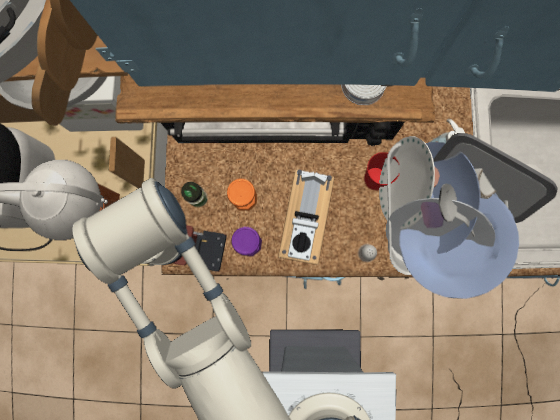

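step_arm([
  [0,1,4,0,0],
  [0,0,0,0,0],
])

```text
time: 3.3
position: [0.434, 0.2945, 0.2367]
ee_rot: [-1.565, 0.139, -0.142]
ft_force: [0.5, 0.1, -0.0]
opening: 0.0878
```

```bash
python3 st.py; python3 - <<'E'
from plant import robot
from h import *
p=robot.read_state()["position"]
c=robot.camera("scene");crop(c,120,90,270,240,4,"pics/s2.png")
a=np.array([0.1757,.9845,0])*.044
print(proj(c,[p,p+a,p-a]))
E
```

```text
t 3.3 p [0.434  0.2945 0.2367] jaw 79.74 q6 -49.3 q1 30.5 F [ 0.5  0.1 -0. ] T [ 0.041 -0.114  0.036] open 0.0878 down [ 0.002  0.001 -1.   ]
[[198.24693165 193.53644187]
 [171.79797876 198.07373352]
 [223.97953417 189.14749439]]
```

View pics/s2.png

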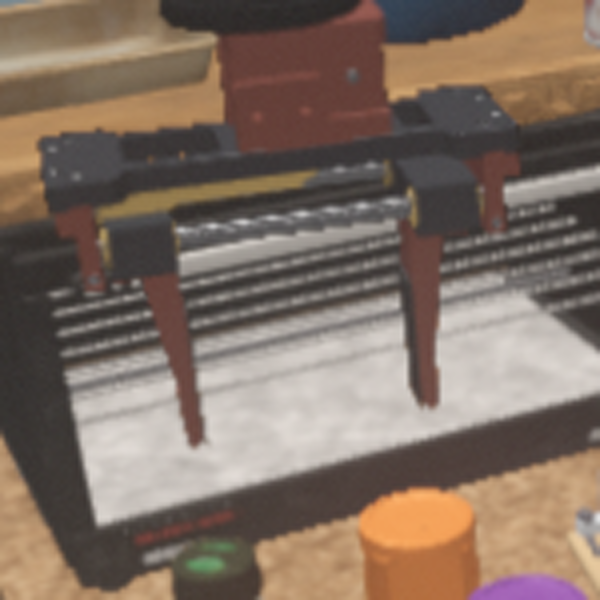

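step_arm([
  [0,0,4,-40,0],
  [0,0,0,-40,0],
  [0,0,0,-40,0],
  [0,0,0,-25,0],
  [0,0,0,-14,0],
  [0,0,0,-10,0],
  [0,0,0,0,0],
])

```text
time: 4.05
position: [0.4339, 0.2983, 0.0665]
ee_rot: [-1.566, 0.141, -0.141]
ft_force: [0.2, -0.3, -0.6]
opening: 0.0877
```

```bash
python3 st.py; python3 - <<'E'
from plant import robot
from h import *
c=robot.camera("scene");crop(c,130,170,280,320,4,"pics/s3.png")
E
```

```text
t 4.05 p [0.4339 0.2983 0.0665] jaw 79.72 q6 -48.9 q1 30.8 F [ 0.2 -0.3 -0.6] T [ 0.101 -0.149  0.019] open 0.0877 down [ 0.  0. -1.]
```

View pics/s3.png

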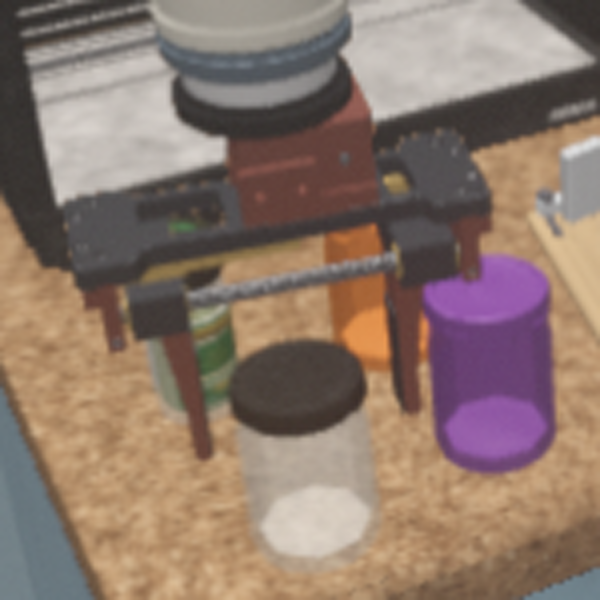

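step_arm([
  [1,0,0,0,0],
  [1,0,0,0,0],
  [1,0,0,0,0],
  [1,0,0,0,0],
  [1,0,0,0,0],
  [1,0,0,0,0],
])

```text
time: 4.7
position: [0.4339, 0.2991, 0.0672]
ee_rot: [-1.565, 0.139, -0.141]
ft_force: [0.1, 1.5, 3.5]
opening: 0.0625
```

step_arm([
  [1,0,0,0,0],
  [1,0,0,10,0],
  [1,0,0,20,0],
  [1,0,0,30,0],
  [1,0,0,30,0],
  [1,0,0,30,0],
  [1,0,0,0,0],
])

```text
time: 5.4
position: [0.4347, 0.2992, 0.1906]
ee_rot: [-1.563, 0.136, -0.144]
ft_force: [1.0, -0.1, -3.5]
opening: 0.0626
```

```bash
python3 st.py; python3 - <<'E'
from plant import robot
from h import *
c=robot.camera("scene");crop(c,110,100,290,320,3,"pics/s4.png")
c=robot.camera("top");crop(c,140,160,360,300,3,"pics/t4.png")
E
```

```text
t 5.4 p [0.4347 0.2992 0.1906] jaw 79.75 q6 -48.9 q1 30.9 F [ 1.  -0.1 -3.5] T [ 0.058 -0.19  -0.097] open 0.0626 down [ 0.005  0.003 -1.   ]
```

View pics/s4.png

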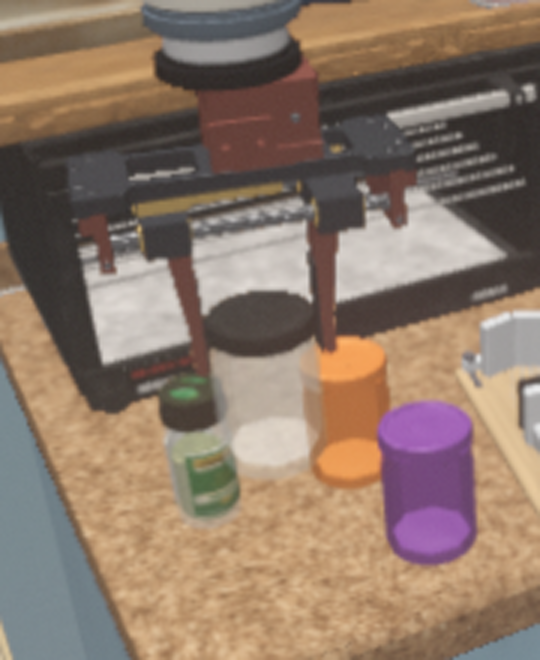

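step_arm([
  [1,0,0,20,0],
  [1,0,-10,20,0],
  [1,16,-40,0,0],
  [1,20,-40,0,0],
  [1,20,-40,0,0],
  [1,20,-40,0,0],
  [1,20,-40,0,0],
  [1,20,-30,0,0],
])

```text
time: 6.3
position: [0.5491, 0.0561, 0.2227]
ee_rot: [-1.567, 0.146, -0.137]
ft_force: [1.4, -0.2, -3.6]
opening: 0.0626
```

step_arm([
  [1,10,-10,0,0],
  [1,0,0,0,0],
  [1,0,0,0,0],
])

```text
time: 6.6
position: [0.5588, 0.0495, 0.2245]
ee_rot: [-1.566, 0.143, -0.137]
ft_force: [-0.2, -0.0, -4.3]
opening: 0.063
```

```bash
python3 st.py; python3 - <<'E'
from plant import robot
from h import *
c=robot.camera("scene");crop(c,200,90,400,290,3,"pics/s5.png")
c=robot.camera("top");crop(c,240,150,360,270,5,"pics/t5.png")
print(plane(c,[(250,120),(250,90)],.22),plane(c,[(300,122)],.25))
E
```

```text
t 6.6 p [0.5588 0.0495 0.2245] jaw 79.78 q6 -78.2 q1 1.6 F [-0.2 -0.  -4.3] T [ 0.057 -0.069 -0.005] open 0.063 down [-0.004  0.001 -1.   ]
[[0.690364   0.17305592 0.22      ]
 [0.75492125 0.17447339 0.22      ]] [[0.67685826 0.07199958 0.25      ]]
```

View pics/s5.png

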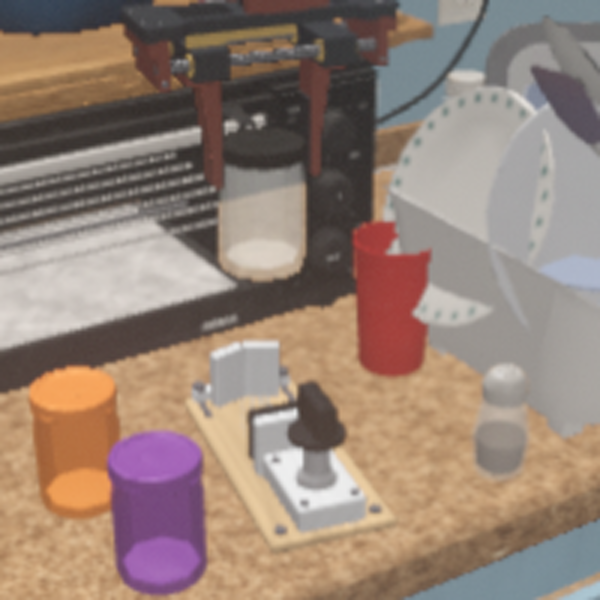

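View pics/t5.png

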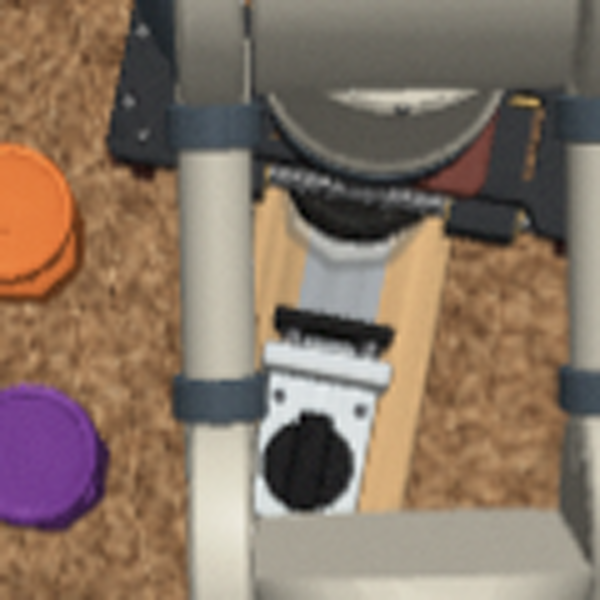

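step_arm([
  [1,1,0,-20,0],
  [1,0,0,-30,0],
  [1,0,0,-30,0],
  [1,0,0,-25,0],
  [1,0,0,-15,0],
  [1,0,0,0,0],
])

```text
time: 7.3
position: [0.5589, 0.0496, 0.1039]
ee_rot: [-1.567, 0.143, -0.136]
ft_force: [-0.1, -0.4, -2.8]
opening: 0.0626
```

```bash
python3 st.py; python3 - <<'E'
from plant import robot
from h import *
c=robot.camera("scene");crop(c,240,120,360,280,5,"pics/s6.png")
c=robot.camera("top");crop(c,240,150,360,270,5,"pics/t6.png")
E
```

```text
t 7.3 p [0.5589 0.0496 0.1039] jaw 79.85 q6 -78.3 q1 1.6 F [-0.1 -0.4 -2.8] T [ 0.014 -0.04   0.037] open 0.0626 down [-0.004  0.    -1.   ]
```

View pics/s6.png

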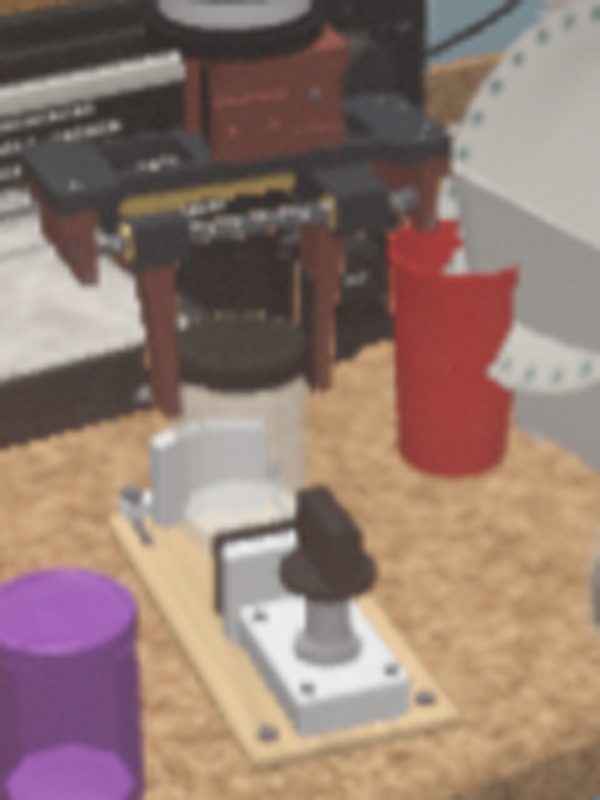

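View pics/t6.png

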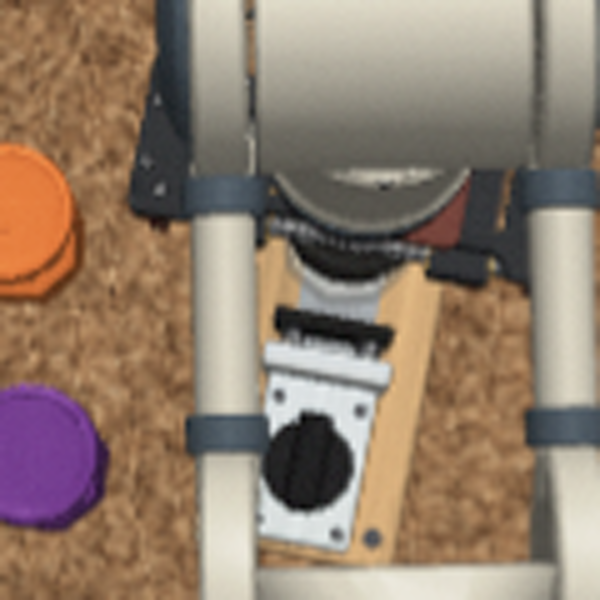

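step_arm([
  [1,1,0,-10,0],
  [1,0,0,-8,0],
  [1,0,0,-3,0],
  [1,0,0,-2,0],
  [1,0,0,0,0],
])

```text
time: 7.9
position: [0.5614, 0.0486, 0.083]
ee_rot: [-1.566, 0.141, -0.14]
ft_force: [-0.4, -0.0, -3.4]
opening: 0.0622
```

step_arm([
  [1,0,0,-1,0],
  [1,0,0,0,0],
])

```text
time: 8.1
position: [0.5616, 0.0486, 0.0825]
ee_rot: [-1.566, 0.14, -0.141]
ft_force: [0.5, 0.7, -4.2]
opening: 0.0627
```

step_arm([
  [1,0,0,-1,0],
  [1,0,0,-1,0],
  [1,0,0,0,0],
])

```text
time: 8.4
position: [0.5614, 0.0487, 0.0802]
ee_rot: [-1.566, 0.14, -0.14]
ft_force: [-0.1, 0.1, -3.2]
opening: 0.0625
```

step_arm([
  [1,0,0,-1,0],
  [1,0,0,0,0],
])

```text
time: 8.6
position: [0.5615, 0.0487, 0.0793]
ee_rot: [-1.566, 0.14, -0.14]
ft_force: [-0.2, 0.3, -3.4]
opening: 0.0627
```

step_arm([
  [1,0,0,-1,0],
  [1,0,0,0,0],
])

```text
time: 8.8
position: [0.5619, 0.0487, 0.0793]
ee_rot: [-1.566, 0.139, -0.141]
ft_force: [-2.3, -0.2, 0.6]
opening: 0.0629
```

step_arm([
  [1,0,0,-1,0],
  [1,0,0,0,0],
])

```text
time: 9.0
position: [0.5622, 0.0486, 0.0792]
ee_rot: [-1.566, 0.138, -0.142]
ft_force: [-1.9, -0.1, 5.3]
opening: 0.0628
```

```bash
python3 st.py; python3 - <<'E'
from plant import robot
from h import *
c=robot.camera("scene");crop(c,240,150,360,270,5,"pics/s7.png")
E
```

```text
t 9.0 p [0.5622 0.0486 0.0792] jaw 79.76 q6 -78.3 q1 1.5 F [-1.9 -0.1  5.3] T [-0.139  0.305  0.016] open 0.0628 down [ 0.002 -0.    -1.   ]
```

View pics/s7.png

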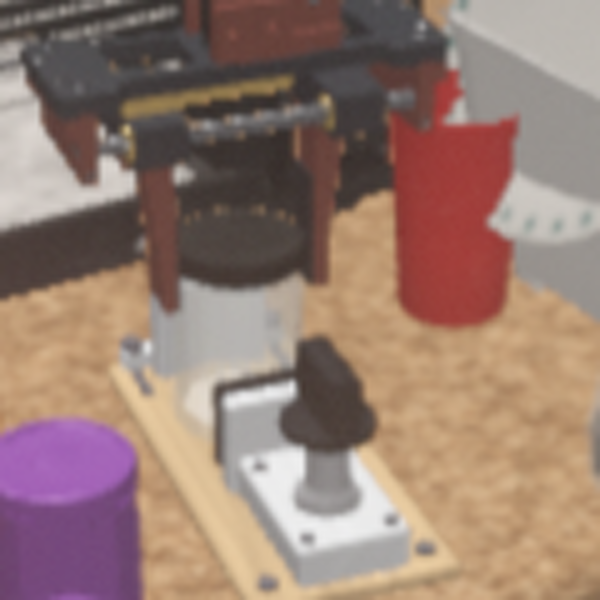

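step_arm([
  [1,0,0,1,0],
  [0,0,0,0,0],
  [0,0,0,0,0],
  [0,0,0,0,0],
  [0,0,0,0,0],
  [0,0,0,0,0],
  [0,0,0,0,0],
])

```text
time: 9.75
position: [0.5615, 0.0487, 0.0783]
ee_rot: [-1.566, 0.14, -0.14]
ft_force: [-0.7, 0.1, -0.4]
opening: 0.0878
```

step_arm([
  [0,0,0,10,0],
  [0,0,0,20,0],
  [0,0,0,40,0],
  [0,0,0,40,0],
  [0,-30,3,20,0],
  [0,-40,7,0,0],
  [0,-40,7,0,0],
  [0,0,0,0,0],
])

```text
time: 10.55
position: [0.4487, 0.0663, 0.2101]
ee_rot: [-1.566, 0.138, -0.141]
ft_force: [0.5, -0.3, 0.0]
opening: 0.0879
```

```bash
python3 st.py; python3 - <<'E'
from plant import robot
from h import *
c=robot.camera("scene");crop(c,220,130,360,280,4,"pics/s8.png")
c=robot.camera("top");crop(c,240,150,360,270,5,"pics/t8.png")
E
```

```text
t 10.55 p [0.4487 0.0663 0.2101] jaw 79.84 q6 -75.7 q1 4.1 F [ 0.5 -0.3  0. ] T [ 0.061 -0.173  0.034] open 0.0879 down [ 0.002  0.    -1.   ]
```

View pics/s8.png

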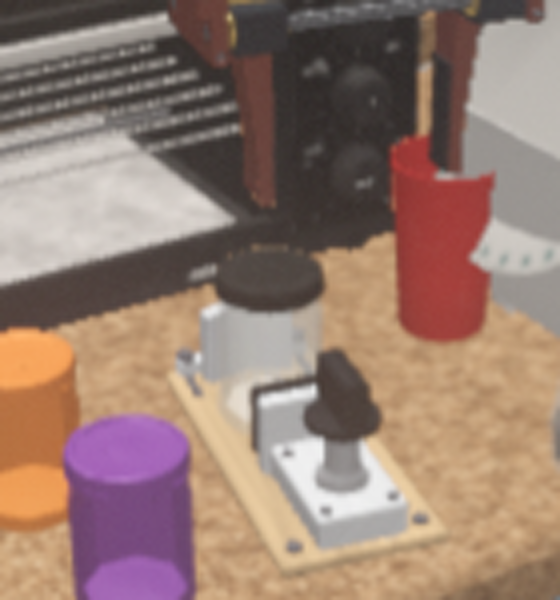

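View pics/t8.png

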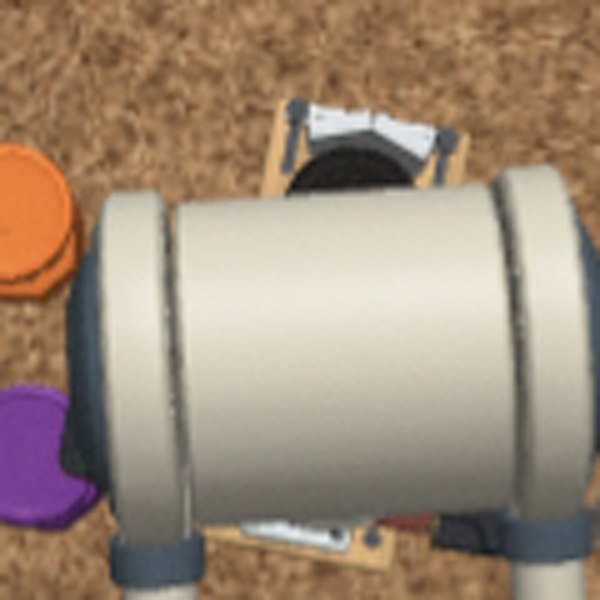

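```bash
python3 - <<'E'
from plant import robot
from h import *
top=robot.camera("top");s=robot.camera("scene")
pt=(np.array([208,412.])+.5)/5-.5+[260,160]
ps=(np.array([343,412.])+.5)/4-.5+[220,130]
print(plane(top,[pt],.076),plane(s,[ps],.0735))
for x,y in((.4524,.0665),(.4524,.0688),(.4534,.0688)):
    print(proj(top,[(x,y,.076)]),pt,proj(s,[(x,y,.0735)]),ps)
# jar lid in scene now: centre, compare TCP at release 0.5615,.0487
print(proj(s,[(.5615-.0007,.0487,.1005)]), "seen lid mid",(np.array([269,278.])+.5)/4-.5+[220,130])
E
```

```text
[[0.45383538 0.06641361 0.076     ]] [[0.45638401 0.06797661 0.0735    ]]
[[301.15758106 242.64223632]] [301.2 242. ] [[306.97958389 233.29428189]] [305.375 232.625]
[[300.12592985 242.63466429]] [301.2 242. ] [[306.05397336 233.59824564]] [305.375 232.625]
[[300.12858525 242.18703128]] [301.2 242. ] [[305.79987475 233.38058825]] [305.375 232.625]
[[288.18582603 199.33307711]] seen lid mid [286.875 199.125]
```

step_arm([
  [0,5,2,-30,0],
  [0,0,0,-40,0],
  [0,0,0,-30,0],
  [0,0,0,-20,0],
  [0,0,0,-8,0],
  [0,0,0,0,0],
])

```text
time: 11.35
position: [0.4565, 0.0674, 0.0792]
ee_rot: [-1.567, 0.143, -0.138]
ft_force: [-0.6, -0.0, -0.2]
opening: 0.0879
```

```bash
python3 st.py; python3 - <<'E'
from plant import robot
from h import *
c=robot.camera("scene");crop(c,220,130,360,280,4,"pics/s9.png")
c=robot.camera("top");crop(c,240,150,360,270,5,"pics/t9.png")
E
```

```text
t 11.35 p [0.4565 0.0674 0.0792] jaw 79.74 q6 -75.6 q1 4.2 F [-0.6 -0.  -0.2] T [ 0.033 -0.123 -0.007] open 0.0879 down [-0.003 -0.    -1.   ]
```

View pics/s9.png

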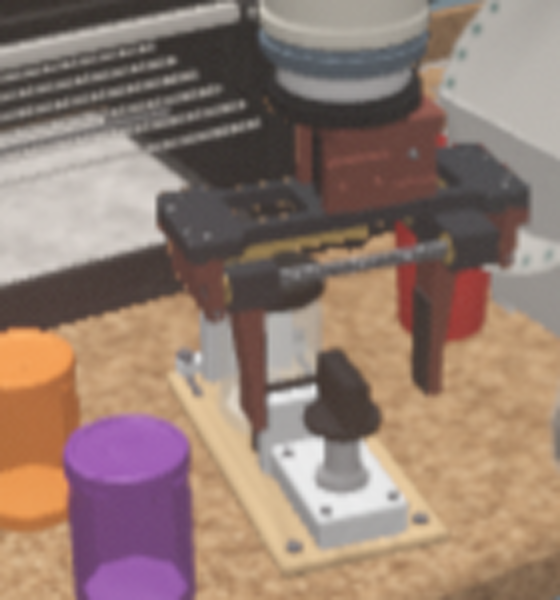

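View pics/t9.png

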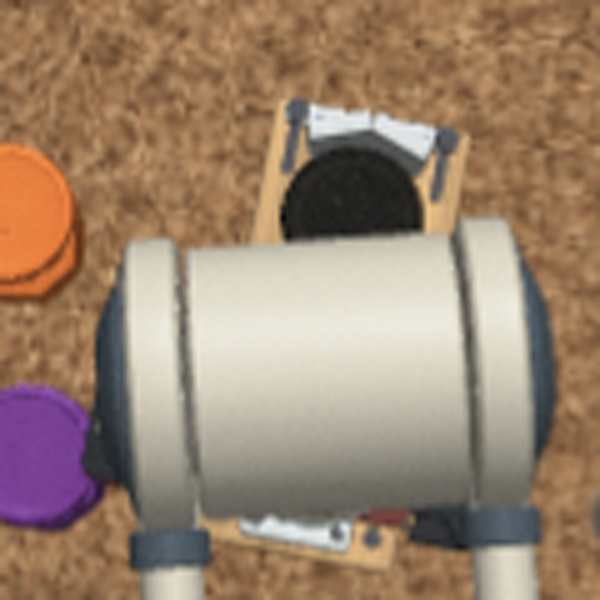

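step_arm([
  [0,-1,0,2,0],
  [0,0,0,0,0],
])

```text
time: 11.65
position: [0.4564, 0.0678, 0.0841]
ee_rot: [-1.566, 0.138, -0.142]
ft_force: [0.8, 0.1, 0.3]
opening: 0.088
```

```bash
python3 st.py
```

```text
t 11.65 p [0.4564 0.0678 0.0841] jaw 79.77 q6 -75.6 q1 4.2 F [0.8 0.1 0.3] T [ 0.041 -0.12  -0.006] open 0.088 down [ 0.003  0.    -1.   ]
```

step_arm([
  [1,0,0,0,0],
  [1,0,0,0,0],
  [1,0,0,0,0],
  [1,0,0,0,0],
  [1,0,0,0,0],
  [1,0,0,0,0],
  [1,0,0,0,0],
  [1,0,0,0,0],
])

```text
time: 12.45
position: [0.4555, 0.0677, 0.0824]
ee_rot: [-1.566, 0.14, -0.14]
ft_force: [1.3, -0.1, 0.1]
opening: 0.0272
```

step_arm([
  [1,0,0,0,0],
  [1,0,0,0,0],
  [1,0,0,0,0],
  [1,0,0,0,0],
])

```text
time: 12.85
position: [0.4555, 0.0678, 0.0823]
ee_rot: [-1.566, 0.14, -0.14]
ft_force: [0.6, 0.5, -0.9]
opening: 0.0153
```

```bash
python3 st.py
```

```text
t 12.85 p [0.4555 0.0678 0.0823] jaw 79.77 q6 -75.5 q1 4.2 F [ 0.6  0.5 -0.9] T [ 0.2   -0.224 -0.141] open 0.0153 down [ 0.  0. -1.]
```

step_arm([
  [1,1,-0.2,0,-5],
  [1,1,-0.2,0,-5],
  [1,1,-0.2,0,-5],
  [1,1,-0.2,0,-5],
])

```text
time: 13.25
position: [0.4595, 0.0666, 0.0824]
ee_rot: [-1.531, 0.416, -0.416]
ft_force: [-0.2, -0.0, 0.7]
opening: 0.0158
```

```bash
python3 st.py
```

```text
t 13.25 p [0.4595 0.0666 0.0824] jaw 59.58 q6 -55.5 q1 4.1 F [-0.2 -0.   0.7] T [-0.17  -0.01   0.261] open 0.0158 down [-0.    -0.001 -1.   ]
```

step_arm([
  [1,1,-0.2,0,-5],
  [1,1.1,-0.2,0,-5],
  [1,1,-0.2,0,-5],
  [1,1.1,-0.2,0,-5],
])

```text
time: 13.65
position: [0.4633, 0.0655, 0.0824]
ee_rot: [-1.461, 0.688, -0.687]
ft_force: [-2.2, -2.7, 1.3]
opening: 0.0155
```

```bash
python3 st.py
```

```text
t 13.65 p [0.4633 0.0655 0.0824] jaw 39.57 q6 -35.6 q1 3.9 F [-2.2 -2.7  1.3] T [-0.379  0.383  0.206] open 0.0155 down [-0.001 -0.001 -1.   ]
```

step_arm([
  [1,1,-0.2,0,-5],
  [1,1.1,-0.2,0,-5],
  [1,1,-0.2,0,-5],
  [1,1.1,-0.2,0,-5],
])

```text
time: 14.05
position: [0.467, 0.0645, 0.0823]
ee_rot: [-1.355, 0.955, -0.954]
ft_force: [-5.0, -2.8, 2.6]
opening: 0.0157
```

```bash
python3 st.py;python3 - <<'E'
from plant import robot
from h import *
c=robot.camera("top");crop(c,240,150,360,270,5,"pics/t10.png")
c=robot.camera("scene");crop(c,220,130,360,280,4,"pics/s10.png")
E
python3 st.py
```

```text
t 14.05 p [0.467  0.0645 0.0823] jaw 19.57 q6 -15.8 q1 3.8 F [-5.  -2.8  2.6] T [-0.469  0.734  0.228] open 0.0157 down [-0.003 -0.002 -1.   ]
t 14.15 p [0.467  0.0644 0.0824] jaw 19.6 q6 -15.8 q1 3.8 F [-4.1 -1.8  2.3] T [-0.449  0.644 -0.154] open 0.0157 down [-0.002 -0.002 -1.   ]
```

View pics/t10.png

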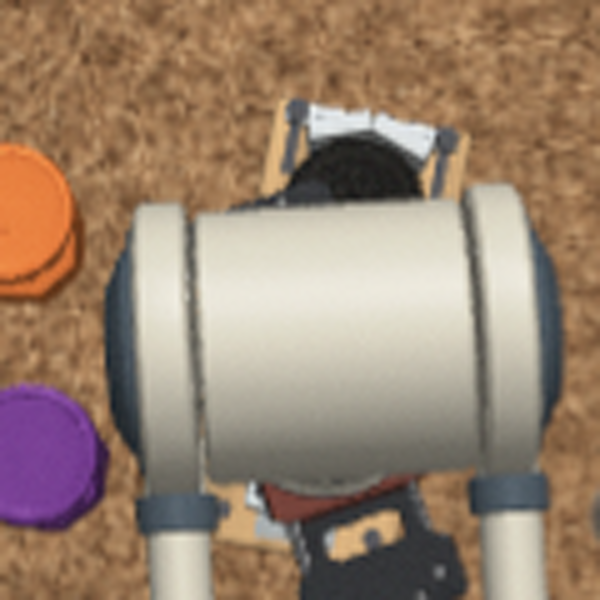

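View pics/s10.png

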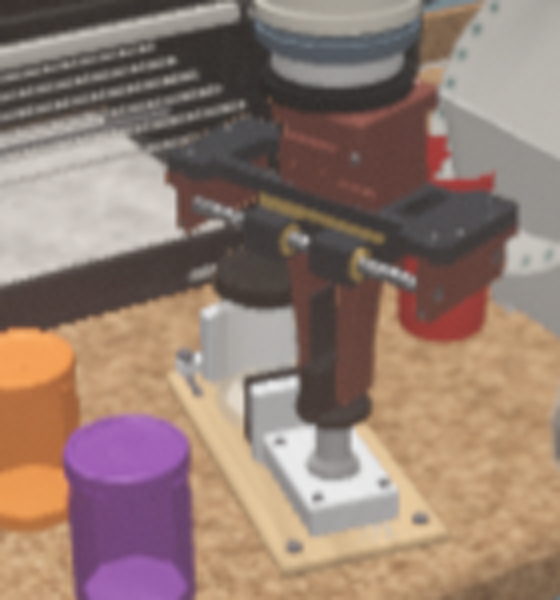

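```bash
cat > q.py <<'E'
from plant import robot
from h import *
from scipy.spatial.transform import Rotation as R
s=robot.read_state();z=R.from_rotvec(s["ee_rot"]).as_matrix()[:,2]
e=np.array([.984,-.177]);p=s["position"][:2]
yaw=np.degrees(np.arctan2(z[1],z[0]));ang=79.77-yaw
d=p-[.4555,.0678];Fe=s["ft_force"][:2]@e
T=s["wrist_torque"][2]
print("t %.2f ang %.2f travel_tool %.2f (exp %.2f) lat %.2f Fe %.1f Fn %.1f T %.3f Q %.3f open %.4f Fz %.1f"%(s["time"],ang,d@e*1e3,ang*.20944,(d[1]*e[0]-d[0]*e[1])*1e3,Fe,s["ft_force"][1]*e[0]-s["ft_force"][0]*e[1],T,T-.012*Fe,s["opening"],s["ft_force"][2]))
E
```

step_arm([
  [1,0.4,-0.1,0,-3],
  [1,0.6,-0.1,0,-3],
])

```text
time: 14.35
position: [0.468, 0.0642, 0.0823]
ee_rot: [-1.316, 1.033, -1.032]
ft_force: [-4.1, -3.3, 2.8]
opening: 0.0159
```

```bash
python3 q.py
```

```text
t 14.35 ang 66.12 travel_tool 12.95 (exp 13.85) lat -1.32 Fe -3.4 Fn -4.0 T 0.195 Q 0.237 open 0.0159 Fz 2.8
```

step_arm([
  [1,0.6,-0.1,0,-3],
  [1,0.6,-0.1,0,-3],
])

```text
time: 14.55
position: [0.4691, 0.064, 0.0823]
ee_rot: [-1.273, 1.112, -1.11]
ft_force: [-4.6, -3.1, 1.7]
opening: 0.0158
```

```bash
python3 q.py
```

```text
t 14.55 ang 72.13 travel_tool 14.07 (exp 15.11) lat -1.38 Fe -3.9 Fn -3.9 T 0.171 Q 0.218 open 0.0158 Fz 1.7
```

step_arm([
  [1,0.6,-0.1,0,-3],
  [1,0.6,-0.1,0,-3],
])

```text
time: 14.75
position: [0.4702, 0.0637, 0.0823]
ee_rot: [-1.226, 1.189, -1.188]
ft_force: [-4.9, -3.3, 3.6]
opening: 0.0153
```

```bash
python3 q.py
```

```text
t 14.75 ang 78.13 travel_tool 15.19 (exp 16.36) lat -1.42 Fe -4.2 Fn -4.1 T 0.212 Q 0.262 open 0.0153 Fz 3.6
```

step_arm([
  [1,0.6,-0.1,0,-3],
  [1,0.6,-0.1,0,-3],
])

```text
time: 14.95
position: [0.4713, 0.0635, 0.0824]
ee_rot: [-1.176, 1.266, -1.265]
ft_force: [-4.9, -3.6, 3.0]
opening: 0.0155
```

```bash
python3 q.py
```

```text
t 14.95 ang 84.13 travel_tool 16.28 (exp 17.62) lat -1.46 Fe -4.2 Fn -4.4 T 0.140 Q 0.189 open 0.0155 Fz 3.0
```

step_arm([
  [1,0.6,-0.1,0,-3],
  [1,0.6,-0.1,0,-3],
])

```text
time: 15.15
position: [0.4724, 0.0633, 0.0824]
ee_rot: [-1.123, 1.343, -1.342]
ft_force: [-5.4, -3.9, 4.1]
opening: 0.0159
```

```bash
python3 q.py; python3 - <<'E'
from plant import robot
from h import *
c=robot.camera("top");crop(c,240,150,360,270,5,"pics/t11.png")
E
```

```text
t 15.15 ang 90.13 travel_tool 17.39 (exp 18.88) lat -1.46 Fe -4.7 Fn -4.8 T 0.183 Q 0.239 open 0.0159 Fz 4.1
```

View pics/t11.png

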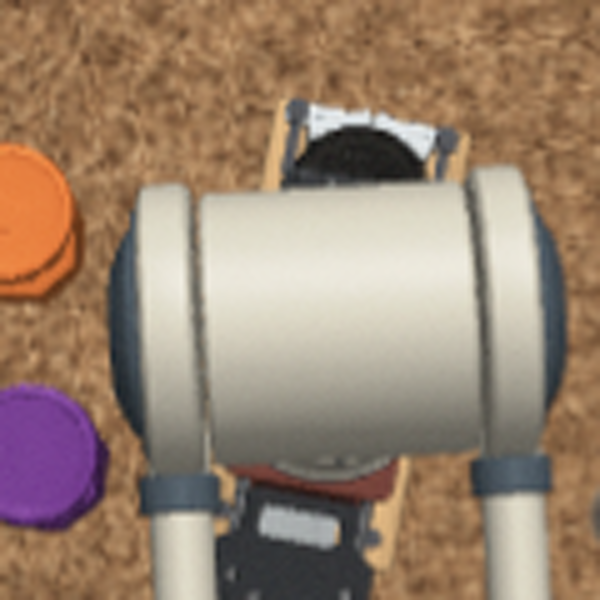

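```bash
cat > l.py <<'E'
from plant import robot
from h import *
import sys
c=robot.camera("top");g=c["color"][150:200,300:326].astype(float).mean(2)
g=cv2.GaussianBlur(g,(3,3),0)
# along slide dir lines at cols 306..318: first crossing below 70 scanning downward, subpixel
r=[]
for u in range(306-300,318-300):
    col=g[:,u]
    for i in range(10,48):
        if col[i]>=62>col[i+1] and (col[i+1:i+4]<62).all(): r.append((u+300,150+i+(col[i]-62)/(col[i]-col[i+1])));break
r=np.array(r);k=np.polyfit(r[:,0]-312,r[:,1],2);print("lid edge row fit at 312: %.2f n %d resid %.2f"%(k[2],len(r),np.std(np.polyval(k,r[:,0]-312)-r[:,1])), r[:,1].round(1))
E
python3 l.py
```

```text
lid edge row fit at 312: 175.62 n 12 resid 0.05 [176.7 176.4 175.9 175.7 175.6 175.6 175.6 175.8 176.  176.2 176.5 176.8]
```

step_arm([
  [1,0.6,-0.1,0,-3],
  [1,0.6,-0.1,0,-3],
])

```text
time: 15.45
position: [0.4734, 0.0631, 0.0823]
ee_rot: [-1.065, 1.418, -1.417]
ft_force: [-6.0, -3.0, 3.0]
opening: 0.0161
```

```bash
python3 q.py;python3 l.py
```

```text
t 15.45 ang 96.13 travel_tool 18.49 (exp 20.13) lat -1.44 Fe -5.4 Fn -4.1 T 0.145 Q 0.210 open 0.0161 Fz 3.0
lid edge row fit at 312: 175.00 n 12 resid 0.06 [176.4 175.9 175.5 175.2 175.1 175.1 175.1 175.1 175.2 175.5 175.8 176.4]
```

step_arm([
  [1,0.6,-0.1,0,-3],
  [1,0.6,-0.1,0,-3],
])

```text
time: 15.7
position: [0.4746, 0.0629, 0.0823]
ee_rot: [-1.004, 1.492, -1.491]
ft_force: [-7.3, -3.8, 4.0]
opening: 0.0161
```

```bash
python3 q.py;python3 l.py
```

```text
t 15.70 ang 102.13 travel_tool 19.61 (exp 21.39) lat -1.43 Fe -6.5 Fn -5.0 T 0.161 Q 0.239 open 0.0161 Fz 4.0
lid edge row fit at 312: 174.57 n 12 resid 0.08 [175.9 175.5 174.9 174.7 174.7 174.7 174.7 174.7 174.8 175.  175.4 175.9]
```

step_arm([
  [1,0.5,-0.1,0,-3],
  [1,0.5,0,0,-3],
])

```text
time: 15.95
position: [0.4756, 0.0628, 0.0824]
ee_rot: [-0.938, 1.565, -1.565]
ft_force: [-6.0, -3.8, 4.0]
opening: 0.016
```

```bash
python3 q.py;python3 l.py
```

```text
t 15.95 ang 108.13 travel_tool 20.70 (exp 22.65) lat -1.38 Fe -5.2 Fn -4.8 T 0.148 Q 0.211 open 0.0160 Fz 4.0
lid edge row fit at 312: 173.96 n 12 resid 0.06 [175.5 174.9 174.5 174.2 174.  174.  174.1 174.1 174.2 174.5 174.8 175.4]
```

step_arm([
  [1,0.6,-0.1,0,-3],
  [1,0.5,-0.1,0,-3],
])

```text
time: 16.2
position: [0.4767, 0.0626, 0.0824]
ee_rot: [-0.868, 1.637, -1.637]
ft_force: [-7.4, -3.1, 4.6]
opening: 0.0157
```

```bash
python3 q.py;python3 l.py
```

```text
t 16.20 ang 114.13 travel_tool 21.81 (exp 23.90) lat -1.36 Fe -6.8 Fn -4.4 T 0.156 Q 0.237 open 0.0157 Fz 4.6
lid edge row fit at 312: 173.74 n 12 resid 0.06 [175.3 174.8 174.5 174.  173.8 173.8 173.8 173.8 173.9 174.2 174.5 174.8]
```

step_arm([
  [1,0.6,-0.1,0,-3],
  [1,0.5,-0.1,0,-3],
])

```text
time: 16.45
position: [0.4778, 0.0625, 0.0823]
ee_rot: [-0.794, 1.707, -1.708]
ft_force: [-7.9, -3.7, 3.7]
opening: 0.0159
```

```bash
python3 q.py;python3 l.py
```

```text
t 16.45 ang 120.12 travel_tool 22.89 (exp 25.16) lat -1.28 Fe -7.1 Fn -5.1 T 0.261 Q 0.346 open 0.0159 Fz 3.7
lid edge row fit at 312: 173.73 n 12 resid 0.06 [175.1 174.8 174.5 174.  173.9 173.8 173.7 173.8 173.9 174.  174.4 174.8]
```

step_arm([
  [1,0.3,-0.1,0,-1.5],
  [1,0.2,0,0,-1.5],
])

```text
time: 16.7
position: [0.4784, 0.0624, 0.0824]
ee_rot: [-0.756, 1.741, -1.742]
ft_force: [-6.5, -2.9, 4.6]
opening: 0.0155
```

```bash
python3 q.py;python3 l.py
```

```text
t 16.70 ang 123.06 travel_tool 23.44 (exp 25.77) lat -1.24 Fe -5.9 Fn -4.0 T 0.206 Q 0.276 open 0.0155 Fz 4.6
lid edge row fit at 312: 173.69 n 12 resid 0.06 [174.9 174.7 174.4 174.  173.8 173.6 173.7 173.8 173.9 174.1 174.4 174.8]
```

step_arm([
  [1,0.3,-0.1,0,-1.5],
  [1,0.3,0,0,-1.5],
])

```text
time: 16.95
position: [0.4789, 0.0624, 0.0823]
ee_rot: [-0.717, 1.776, -1.776]
ft_force: [-6.1, -2.9, 4.6]
opening: 0.0158
```

```bash
python3 q.py;python3 l.py
```

```text
t 16.95 ang 126.05 travel_tool 23.98 (exp 26.40) lat -1.19 Fe -5.5 Fn -3.9 T 0.310 Q 0.377 open 0.0158 Fz 4.6
lid edge row fit at 312: 173.70 n 12 resid 0.06 [174.9 174.7 174.4 174.  173.8 173.7 173.7 173.8 173.9 174.1 174.4 174.7]
```

step_arm([
  [0.5,0,0,0,0],
  [0.5,0,0,0,0],
  [0.5,0,0,0,0],
  [0.5,0,0,0,0],
  [0.5,0,0,0,0],
])

```text
time: 17.5
position: [0.4805, 0.0632, 0.0823]
ee_rot: [-0.713, 1.774, -1.774]
ft_force: [0.3, -0.1, -0.6]
opening: 0.0441
```

```bash
python3 q.py;python3 l.py
```

```text
t 17.50 ang 126.00 travel_tool 25.40 (exp 26.39) lat -0.07 Fe 0.3 Fn -0.0 T 0.031 Q 0.027 open 0.0441 Fz -0.6
lid edge row fit at 312: 173.65 n 12 resid 0.07 [174.9 174.7 174.4 174.  173.8 173.6 173.7 173.7 173.8 174.  174.4 174.8]
```

step_arm([
  [0.5,0,0,10,0],
  [0.5,0,0,20,0],
  [0.5,0,0,40,0],
  [0.5,0,0,40,0],
  [0.5,-10,-10,40,0],
  [0.5,-20,-40,20,0],
  [0.5,-20,-40,0,0],
  [0.5,-20,-40,0,0],
])

```text
time: 18.35
position: [0.4099, -0.0678, 0.2545]
ee_rot: [-0.711, 1.77, -1.774]
ft_force: [0.8, 0.2, -0.3]
opening: 0.044
```

step_arm([
  [0.5,-10,-45,0,0],
  [0.5,0,-45,0,0],
  [0.5,0,0,0,0],
])

```text
time: 18.65
position: [0.3994, -0.161, 0.2528]
ee_rot: [-0.708, 1.777, -1.78]
ft_force: [-0.8, 0.1, -0.9]
opening: 0.0441
```

```bash
python3 st.py;python3 - <<'E'
from plant import robot
from h import *
c=robot.camera("top");crop(c,160,150,400,270,3.3,"pics/t12.png");crop(c,260,160,350,270,5,"pics/t13.png")
c=robot.camera("scene");crop(c,140,130,400,320,3,"pics/s12.png")
E
```

```text
t 18.65 p [ 0.3994 -0.161   0.2528] jaw -46.62 q6 20.2 q1 -26.4 F [-0.8  0.1 -0.9] T [0.053 0.043 0.043] open 0.0441 down [-0.    -0.002 -1.   ]
```

View pics/t12.png

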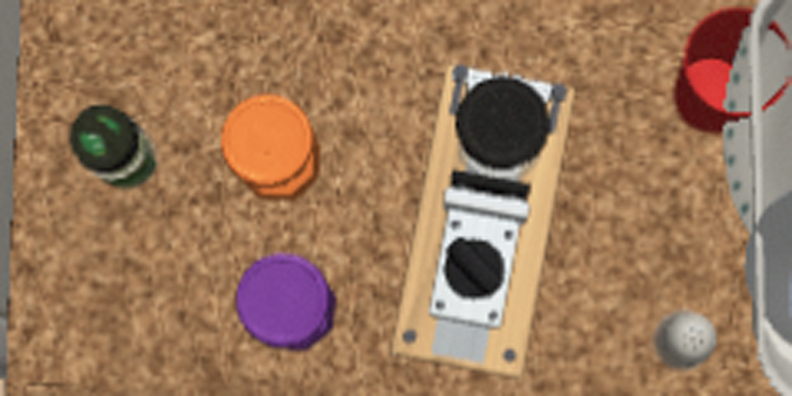

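View pics/t13.png

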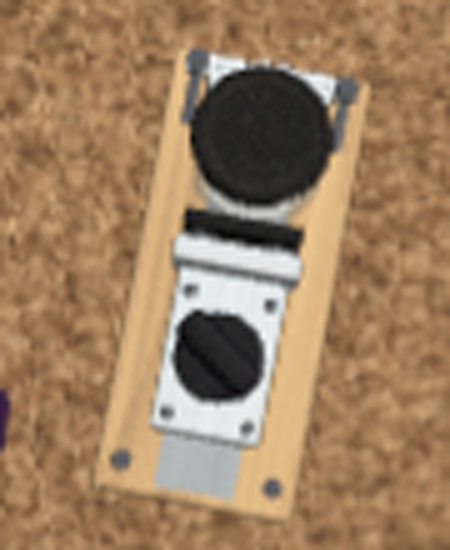

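View pics/s12.png

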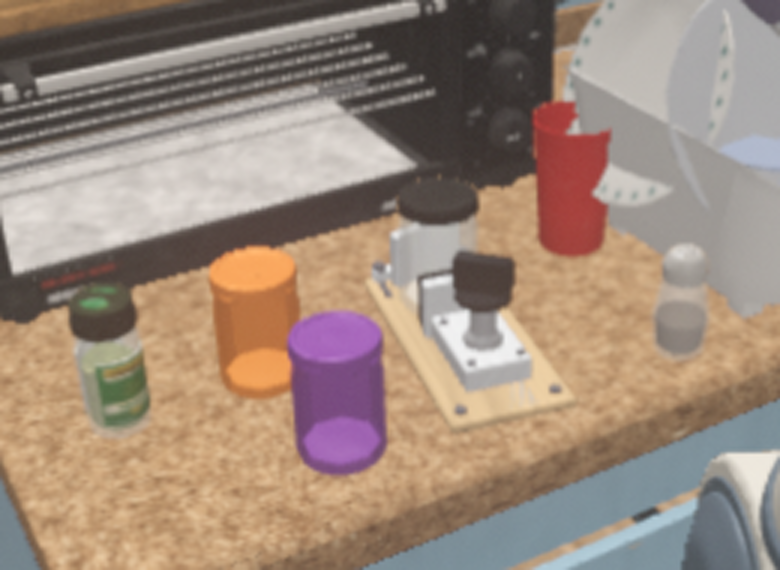

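```bash
python3 - <<'E'
from plant import robot
from h import *
c=robot.camera("top")
A=cv2.imread("pics/top0.png").astype(np.float32).mean(2);B=c["color"].astype(np.float32).mean(2)
th=np.radians(-10.2);e=np.array([np.cos(th),np.sin(th)]);n=np.array([-e[1],e[0]]);o=np.array([.5172,.0536])+n*.001
def prof(I,y,z,xs):
    P=np.array([np.r_[o+e*x+n*y,z] for x in xs]);q=proj(c,P).astype(np.float32)
    return cv2.remap(I,q[:,0].reshape(-1,1),q[:,1].reshape(-1,1),cv2.INTER_CUBIC).ravel()
xs=np.arange(-.06,.05,.0005)
for y in(-.025,-.022,.022,.025,-.015,.015,0):
    for nm,I in(("A",A),("B",B)):
        pr=prof(I,y,.058,xs); th=110
        cr=[round(float(1e3*(xs[i]+.0005*(pr[i]-th)/(pr[i]-pr[i+1]))),1)*(1 if pr[i]<th else -1) for i in range(len(xs)-1) if (pr[i]-th)*(pr[i+1]-th)<0]
        print(y,nm,["%s%.1f"%("+" if 1 else "",v) for v in cr])
print("edges: sign flipped when bright->dark")
E
```

```text
-0.025 A ['+25.5', '+-24.1', '+7.3', '+4.4']
-0.025 B ['+-0.1', '+2.4', '+-15.2', '+27.0', '+-42.8']
-0.022 A ['+25.0', '+-24.0', '+10.5', '+4.7']
-0.022 B ['+-0.7', '+2.3', '+-15.7', '+27.2', '+-41.6']
0.022 A ['+10.3', '+5.1']
0.022 B ['+-1.3', '+2.8', '+-15.0', '+27.3', '+-41.3']
0.025 A ['+25.4', '+-23.7', '+8.1', '+5.5']
0.025 B ['+-0.5', '+2.6', '+-15.5', '+27.5', '+-44.5']
-0.015 A ['+-51.5', '+9.7', '+4.1']
-0.015 B ['+52.8', '+-24.2', '+-1.2', '+2.6', '+-15.7', '+27.4', '+-37.3']
0.015 A ['+-50.1', '+24.8', '+-23.7', '+8.0', '+4.8']
0.015 B ['+52.3', '+-19.0', '+-15.8', '+27.9', '+-36.8']
0 A ['+-41.1', '+24.3', '+-23.9', '+7.6', '+5.2']
0 B ['+57.9', '+-17.9', '+-1.4', '+2.3', '+-15.4', '+27.0', '+-32.4']
edges: sign flipped when bright->dark
```

```bash
python3 - <<'E'
from plant import robot
from h import *
c=robot.camera("top")
A=cv2.imread("pics/top0.png").astype(np.float32).mean(2);B=c["color"].astype(np.float32).mean(2)
f=lambda p:(np.array(p,float)+.5)/5-.5+[260,160]
a=[(179,345),(260,361),(155,468),(237,484)];b=[(190,291),(270,306),(167,412),(248,428)]
th=np.radians(-10.2);e=np.array([np.cos(th),np.sin(th)]);n=np.array([-e[1],e[0]]);o=np.array([.5172,.0536])+n*.001
print("screws",((plane(c,f(b),.034)-plane(c,f(a),.034))[:,:2]@e*1e3).round(2))
# rectified patches (0.25mm/px) on plane z, phase-correlate carriage top
def rect(I,z,x0,x1,y0,y1,r=.00025):
    X,Y=np.meshgrid(np.arange(x0,x1,r),np.arange(y0,y1,r));P=np.c_[(o+X.ravel()[:,None]*e+Y.ravel()[:,None]*n),np.full(X.size,z)]
    q=proj(c,P).astype(np.float32).reshape(X.shape+(2,));return cv2.remap(I,q[...,0],q[...,1],cv2.INTER_CUBIC)
def match(z,x0,x1,y0,y1):
    t=rect(A,z,x0,x1,y0,y1);s=rect(B,z,x0+.015,x1+.035,y0-.002,y1+.002)
    m=cv2.matchTemplate(s,t,cv2.TM_CCOEFF_NORMED);_,v,_,l=cv2.minMaxLoc(m)
    k=m[l[1],:];i=l[0];sub=0.5*(k[i-1]-k[i+1])/(k[i-1]-2*k[i]+k[i+1]);return 15+(i+sub)*.25,v
print("carriage rear end",match(.033,-.118,-.085,-.03,.03))
print("plate",match(.061,-.026,-.012,-.034,.034),match(.061,-.03,-.015,-.03,.03))
print("pad sides",match(.056,.000,.008,.018,.027),match(.056,.000,.008,-.027,-.018),match(.056,-.003,.008,-.03,.03))
E
```

```text
screws [25.73 26.07 26.48 26.36]
carriage rear end (np.float32(26.91708), 0.7277383804321289)
plate (np.float32(25.982033), 0.9798256754875183) (np.float32(25.984978), 0.991226077079773)
pad sides (np.float32(22.73682), 0.9659445881843567) (np.float32(22.72878), 0.9713581204414368) (np.float32(22.843607), 0.975521981716156)
```

```bash
python3 -c "
from plant import robot
print(robot.job_done())"
```

```text
the job is handed in; nothing more can be done
None
```

The jar with the wide black lid stands upright on the clamp's board, held against the notched jaw at about 10 N. The gripper has let go, and the job is handed in at about 19 s of the 72 s allowed. I lifted the jar by its lid, set it on the bed point, then turned the knob about 126° clockwise with the gripper following the carriage.

**Checks on the clamping force:**
- **Knob angle:** the lid stopped moving in the top camera at about 110.5°. The 15.5° turned after that gives about 9.8 N.
- **Camera, after release:** matching the pictures before and after, the carriage moved about 26.1 mm and the pad about 22.75 mm. That is 3.3 mm of spring give, or about 10 N. The separate carriage readings ran from 25.7 to 26.9 mm; 26.9 came from a weak match and would mean about 12.5 N.
- **Knob torque:** the wrist torque is noisy, about ±3 N, and the last readings put the force at about 10 to 13 N. That is a little higher than the other two, but still inside 5 to 15 N.

After release the jar stayed upright in the jaw, and the lid edge moved less than 0.1 pixel. The other things look to be where they stood. While I turned the knob, the arm pushed on it with up to about 9 N in any one reading, because the grip was slightly off the knob's axis.

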